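Level pedestal from slanted timber offcuts

TASK

Build up the little timber pedestal on the slanted stump block: lay the tapered offcut on the block's slanted face, centred and turned so that its top comes out level, then lay the bark-backed slab centred on top of it, bark upwards. Leave the straight (untapered) offcut where it lies.

Things in the scene. Friction and masses are not known exactly. Their poses are not given: they have to be found in the camera images.
- footing_top (a point): Centre of the slanted flat top of the stump block, fixed to the bench: pale wood, flaky bark round its sides, about 130 mm (x) by 115 mm (y), corners irregular. This point is 45 mm above the bench. x is level and points to the high end; the top rises along x at 15 degrees, from 28 mm above the bench at the low end to 62 mm at the high end. z is vertical.
- wedge_mid (a point): Centre of the tapered offcut: loose brown wood, 110 mm long (x), 54 mm wide (y, upright parallel sides), 0.14 kg. Lies on its flat underside; its top slopes 15 degrees: 24 mm high at the thin end, 39 mid-length, 54 at the thick end. x points to the thick end, z square to the underside; this point is 19.5 mm above it. Thick end over the block's low end gives a level top.
- slab_mid (a point): Centre of the bark-backed slab: loose pale sawn timber with a dark rounded bark back, 110 mm long (x), 60 mm wide (y), 42 mm high, 0.14 kg. It lies on its flat sawn face, bark up; its sides are flat and upright to 24 mm above the sawn face, then slope in. z points up through the bark; this point is 21 mm above the sawn face.
- straight_mid (a point): Centre of the straight offcut, same brown wood, length (x, 110 mm) and width (y, 54 mm) as the tapered one but with a level top, 39 mm high all over; not used. This point is 19.5 mm above its underside. (Also about, not needed: a bark-edged log disc 68 mm across and 33 mm high, a glue tin, a brush.)
Mind the look-alikes: they are no part of the job. What is shaped like the part that bears slab_mid but blue is not meant. What is shaped like the part that bears footing_top but red is not meant.

How it is judged:
By the outcome, as a careful person would: the job done as asked, in the order asked, and still so for the second after the job is handed in, with the robot touching nothing.
It also fails if it takes over 53 s, if anything falls off the work surface, if the arm or the gripper's body presses on something with over 40 N, if the wrist force passes 120 N, or if a joint passes its speed limit or range.

ROBOT

A 6-joint arm with a two-finger parallel gripper is mounted at the origin on the work surface. World frame = base frame: x ahead of the robot, y to its left, z up, the work surface at z = 0. Lengths are in m, angles in degrees, forces in N, time in s.
With the tool pointing down it reaches from about 0.35 to 0.875 m from the base axis. Payload 4.2 kg.
Tool frame: the origin (TCP) lies midway between the tips of the shut fingers; the grasp point (between the pads) lies 19 mm behind it; x points along the fingers, y is the direction in which the jaws open and shut, and the axes are right-handed (so a half turn about x gives the same grasp; the last joint's range is limited). The gripper opens to 87 mm and grips with 3 to 60 N. Pads are 19 mm wide; open, the fingers measure 117 mm over their backs; the gripper's body (75 mm by 190 mm) begins 51 mm behind the grasp point.
Start: joints at [-52.563, 22.042, 0.453, 0, -68.411, -14.817], TCP at [0.24, -0.577, 0.223] pointing down, gripper open.
Joint ranges: [-179.83, 179.83], [-69.29, 118.12], [-61.27, 80.66], [-181.25, 117.63], [-171.15, -9.14], [-177.46, 177.46]. Speed limits (degrees/s): [159.86, 159.86, 180, 180, 180, 180].

INTERFACE

Orientations are given as a 3x3 rotation matrix whose columns are the frame's x, y, z axes.
In Python, from station import r gives the robot as it stands.
- The arm moves only by the tool play_rows, never from a script. Its argument "plan" is a list that holds one entry, the list of rows, each a list of 6 numbers: the shift along the tool's x, y, z in cm, then the turn, a rotation vector about the tool's x, y, z in units of 10 degrees (1.0 is 10 degrees). A call has 1 to 5 rows; each row is the pose to reach, as a shift and turn from the pose commanded when the call began, along the tool's axes at that moment; what a row does not reach only later rows make up. A row lasts 1/8 s, in which the tool goes at most 62.5 mm and 10.7 degrees, less where a joint would pass 70% of its speed; a pose out of reach is approached as far as the arm can. A call with a gripper value outside its range is refused whole. "hand" is the opening, from 0 (shut) to 1 (fully open), set as the call begins (left out, the last holds). The fingers move at their own pace and stop on an object; the grip force is fixed at half the most. Time passes only in rows, so rows that repeat a pose let the fingers close. It gives the time, the measured TCP pose, the force and the opening at its end, in the units of the state.
- r.sense(): the state, without advancing time (a new reading comes with each control period).
- r.capture(name): name is "side" or "top"; returns (picture, depth): 400x640x3 uint8, blue, green, red; 400x640 float32, m along the optical axis (not along the pixel's ray), 0 where there is no reading.
- r.get_calibration(name): a dict with "vfov" (degrees; the focal length in pixels is half the picture's height over the tangent of half this angle, whatever the lens; pixels are square), "cx", "cy" (the principal point, pixels), "rvec" (rotation vector, rad) and "tvec" (3), from world to camera coordinates, as OpenCV has them. Camera axes: x right, y down, z forward; pixel columns grow to the right and rows downward; lengths in m; the calibration is good to about 2 mm. A picture is of the moment at which its call begins. get_calibration takes no time and is no camera call.
- r.finish_job(): hands the job in, once; it reports no verdict.
The state is a dict: "time_s": time; "joints": joint angles; "joint_velocities": joint speeds; "effort": joint torques, N m; "tcp_pos": TCP position; "ee_rot": TCP orientation; "wrist_force": force on the tool from outside, world axes, zero at the start; "moment": the same for the moment, N m; "gripper_width": opening from 0.0 (shut) to 1.0 (fully open).
Only numpy, scipy, OpenCV 4.12 (cv2) and the standard library are available. Lean on these libraries where they do the work, as an engineer would, in place of code of your own. Each camera call takes 0.05 s, during which the arm holds its last target.

## Working session

There is one attempt and no reset: what is moved stays moved. The work goes in short steps, Python scripts to look and compute and a tool call to move; the robot and the scene stay as the last step left them, time stands still between calls to the robot, and variables do not carry over. Pictures are saved under pics/ and viewed, and the job is handed in when it is done.

Besides the shell and the picture viewer there is one more tool, called after ">>>" as name(argument=value, ...) on one line, values as JSON. play_rows: Moves the arm, as the interface text tells. Its arguments: {"type":"object","properties":{"plan":{"type":"array","items":{"type":"array","items":{"type":"array","items":{"type":"number"}}}},"hand":{"type":"number"}},"required":["plan"]}

```bash
mkdir -p pics; ls; python3 - <<'E'
from station import r
import cv2,numpy as np
s=r.sense(); print(s['time_s'],s['tcp_pos'],s['ee_rot'])
for n in('side','top'):
    p,d=r.capture(n); cv2.imwrite(f'pics/{n}0.png',p); np.save(f'{n}0.npy',d); print(n,r.get_calibration(n))
E
```

```text
pics
0.0 [ 0.24016582 -0.5763573   0.22143278] [[-9.49233836e-04 -3.84413808e-01  9.23160399e-01]
 [ 2.01139637e-03  9.23158214e-01  3.84414966e-01]
 [-9.99997527e-01  2.22174117e-03 -1.03084473e-04]]
side {'vfov': 43.565730081347546, 'cx': 322.2641395778495, 'cy': 193.5873951769828, 'rvec': array([ 0.45933446, -2.66798713,  1.25180346]), 'tvec': array([0.58567862, 0.16457979, 1.17062266])}
top {'vfov': 46.78306915531232, 'cx': 323.2426758734729, 'cy': 205.27665583346334, 'rvec': array([ 2.15975461, -2.12443302,  0.21830086]), 'tvec': array([-0.02448004,  0.61610269,  1.07087269])}
```

View pics/side0.png

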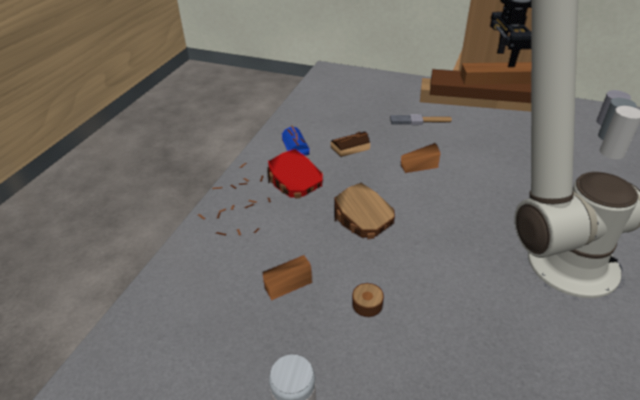

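View pics/top0.png

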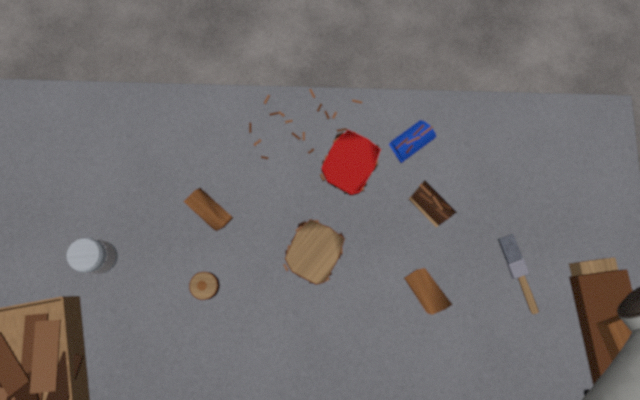

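The top view shows two brown offcuts, at (208,209) and (428,291). The dark bark slab is at (432,203) with the blue look-alike at (412,141). The pale stump is at (314,252) with the red look-alike at (350,163). Next I'll get heights from the depth.

```bash
cat > h.py <<'E'
import numpy as np,cv2
from station import r
def cloud(n,d):
    c=r.get_calibration(n);f=200/np.tan(np.radians(c['vfov']/2))
    R,_=cv2.Rodrigues(c['rvec']);v,u=np.mgrid[0:400,0:640]
    P=np.stack([(u-c['cx'])/f*d,(v-c['cy'])/f*d,d],-1)
    W=(P-np.array(c['tvec']))@R; W[d<=0]=np.nan; return W
def proj(n,X):
    c=r.get_calibration(n);f=200/np.tan(np.radians(c['vfov']/2))
    K=np.array([[f,0,c['cx']],[0,f,c['cy']],[0,0,1.]])
    return cv2.projectPoints(np.array(X,float).reshape(-1,3),c['rvec'],c['tvec'],K,None)[0][:,0]
E
python3 - <<'E'
from h import *
d=np.load('top0.npy');W=cloud('top',d)
im=cv2.imread('pics/top0.png')
for n,(u,v) in dict(A=(208,209),B=(428,291),slab=(432,203),blue=(412,141),stump=(314,252),red=(350,163),disc=(203,286)).items():
    sl=np.s_[v-42:v+43,u-42:u+43]
    Z=W[sl][...,2]; bg=np.nanmedian(W[sl][...,2])
    m=(Z>0.012).astype(np.uint8)
    k,l,st,c=cv2.connectedComponentsWithStats(m); i=l[42,42]; mm=l==i
    P=W[sl][mm]
    print(n,'bench',np.median(Z[Z<.01]).round(4),'n',mm.sum(),'z range',np.percentile(P[:,2],[2,50,98]).round(4))
    T=P[P[:,2]>.018]
    rect=cv2.minAreaRect((T[:,:2]*1000).astype(np.float32));print('  rect',rect)
    # top plane: erode
    e=cv2.erode(mm.astype(np.uint8),np.ones((7,7)))>0
    Q=W[sl][e]; A=np.c_[Q[:,:2]-Q[:,:2].mean(0),np.ones(len(Q))]
    s=np.linalg.lstsq(A,Q[:,2],rcond=None)[0]
    print('  plane c',Q.mean(0).round(4),'slope',np.degrees(np.arctan(np.hypot(s[0],s[1]))).round(1),'upaz',np.degrees(np.arctan2(s[1],s[0])).round(1),'res',np.std(Q[:,2]-A@s).round(4))
def crop(u,v,w=40): return cv2.resize(im[v-w:v+w,u-w:u+w],(390,290) if 0 else (290,290),interpolation=cv2.INTER_CUBIC)
cv2.imwrite('pics/crop0.png',np.vstack([np.hstack([crop(208,209),crop(428,291)]),np.hstack([crop(432,203),crop(314,252)])]))
E
```

```text
A bench -0.0001 n 1010 z range [0.0229 0.0387 0.043 ]
  rect ((605.9658203125, 269.64239501953125), (110.92678833007812, 53.94658660888672), 48.682682037353516)
  plane c [0.6033 0.2656 0.0389] slope 0.2 upaz 9.5 res 0.0021
B bench 0.0002 n 1131 z range [0.019  0.0385 0.0537]
  rect ((415.3817443847656, -270.4197692871094), (109.62639617919922, 54.988338470458984), 33.70529556274414)
  plane c [ 0.4171 -0.268   0.0383] slope 14.5 upaz -150.1 res 0.0021
slab bench 0.0002 n 1059 z range [0.0164 0.0378 0.0457]
  rect ((632.2510375976562, -289.8442077636719), (112.12124633789062, 62.72132873535156), 44.656856536865234)
  plane c [ 0.628 -0.288  0.04 ] slope 9.8 upaz -45.8 res 0.0031
blue bench 0.0002 n 1015 z range [0.0172 0.0379 0.0457]
  rect ((798.2377319335938, -242.096923828125), (60.647159576416016, 115.01408386230469), 37.84827423095703)
  plane c [ 0.7936 -0.2407  0.0408] slope 7.7 upaz 38.4 res 0.0028
stump bench 0.0001 n 2715 z range [0.0235 0.0444 0.0618]
  rect ((505.34759521484375, 7.0732269287109375), (129.25645446777344, 144.52102661132812), 64.05567169189453)
  plane c [0.5046 0.0058 0.0451] slope 15.1 upaz -26.8 res 0.0024
red bench 0.0002 n 2623 z range [0.0189 0.0437 0.0618]
  rect ((731.6192016601562, -80.69007873535156), (129.59881591796875, 141.44944763183594), 62.7474250793457)
  plane c [ 0.7325 -0.0786  0.0449] slope 15.1 upaz -27.6 res 0.0023
disc bench -0.0001 n 682 z range [0.0196 0.0324 0.0371]
  rect ((420.4472961425781, 269.85943603515625), (64.1930923461914, 68.8498306274414), 0.4829045832157135)
  plane c [0.4197 0.2697 0.0325] slope 1.0 upaz -66.2 res 0.0022
```

View pics/crop0.png

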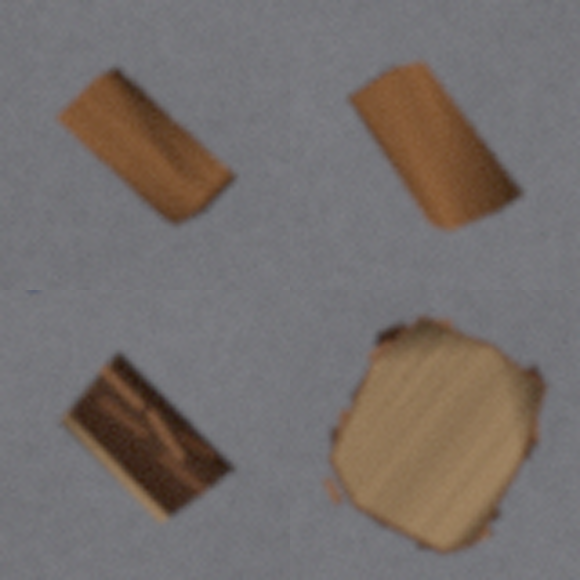

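Choices, with top-view pixels:
- **Tapered offcut:** it could be A (208,209) or B (428,291). B slopes 14.5°, rising toward azimuth −150°, and A is flat, so B is the tapered one.
- **Slab:** the dark bark one at (432,203), not the blue one at (412,141).
- **Stump:** the pale one at (314,252), not the red one at (350,163).

The crop confirms all three. Next I'll refine the poses with both cameras.

```bash
python3 - <<'E'
from h import *
C={n:cloud(n,np.load(n+'0.npy')) for n in('top','side')}
for n in C:
  W=C[n].reshape(-1,3)
  b=W[(abs(W[:,2])<.006)&(W[:,0]>.35)&(W[:,0]<.8)&(abs(W[:,1])<.35)]
  print(n,'bench med',np.median(b[:,2]).round(4))
  for name,c,az in (('B',(.4154,-.2704),-147),('slab',(.632,-.290),45),('stump',(.5046,.0058),-27)):
    m=(np.hypot(W[:,0]-c[0],W[:,1]-c[1])<.1)&(W[:,2]>.014)
    P=W[m]; rc=cv2.minAreaRect((P[:,:2]*1000).astype(np.float32)); print(n,name,m.sum(),np.round(rc[0],1),np.round(rc[1],1),round(rc[2],1))
    a=np.radians(az);X=np.array([np.cos(a),np.sin(a)]);Y=np.array([-X[1],X[0]])
    if name!='slab':
      A=np.c_[P[:,:2]-c,np.ones(len(P))];w=np.ones(len(P),bool)
      for k in range(15):
        s=np.linalg.lstsq(A[w],P[w,2],rcond=None)[0]; e=P[:,2]-A@s; w=abs(e)<.0035
      print('   plane slope',np.degrees(np.arctan(np.hypot(*s[:2]))).round(2),'az',np.degrees(np.arctan2(s[1],s[0])).round(1),'z at c',s[2].round(4),w.sum())
      Q=(P[w][:,:2]-c)
    else: Q=P[:,:2]-c
    for nm,V in(('x',X),('y',Y)):
      q=Q@V*1000; lo,hi=np.percentile(q,[1,99]); print('   ',nm,lo.round(1),hi.round(1),'mid',((lo+hi)/2).round(1),'mean',q.mean().round(1))
E
```

```text
top bench med 0.0001
top B 1128 [ 415.4 -270.4] [109.6  55. ] 33.7
   plane slope 14.79 az -147.9 z at c 0.0391 946
    x -53.2 52.9 mid -0.2 mean 0.9
    y -26.8 26.7 mid -0.0 mean 0.0
top slab 1049 [ 632.3 -289.8] [112.1  62.7] 44.7
    x -53.0 52.8 mid -0.1 mean 0.0
    y -29.6 30.7 mid 0.5 mean 4.3
top stump 2731 [505.4   7.3] [131.3 143. ] 62.4
   plane slope 15.09 az -26.8 z at c 0.0449 2209
    x -64.8 63.4 mid -0.7 mean -0.6
    y -54.9 55.6 mid 0.3 mean -0.7
side bench med 0.0007
side B 716 [ 416.6 -268.2] [112.2  62.5] 32.7
   plane slope 14.74 az -148.3 z at c 0.0399 451
    x -56.1 51.9 mid -2.1 mean -3.2
    y -29.7 28.7 mid -0.5 mean -2.0
side slab 565 [ 630.2 -282.2] [113.   61.9] 42.3
    x -49.6 57.4 mid 3.9 mean 8.3
    y -23.0 33.0 mid 5.0 mean 13.7
side stump 2236 [505.8   9.9] [131.  140.2] 63.6
   plane slope 15.2 az -27.4 z at c 0.0455 1625
    x -66.0 61.8 mid -2.1 mean -3.1
    y -52.2 59.6 mid 3.7 mean 4.0
```

```bash
cat >> h.py <<'E'
from scipy.spatial.transform import Rotation as Ro
def rot(azy,tilt=0):
    a=np.radians(azy);x=np.array([0,0,-1.]);y=np.array([np.cos(a),np.sin(a),0]);z=np.cross(x,y)
    return np.c_[x,y,z]@Ro.from_rotvec([0,np.radians(tilt),0]).as_matrix()
def go(p,R):
    s=r.sense();R0=Ro.from_matrix(s['ee_rot']).as_matrix()
    sh=R0.T@(np.array(p)-s['tcp_pos'])*100; rv=np.degrees(Ro.from_matrix(R0.T@R).as_rotvec())/10
    print('t',round(s['time_s'],2),'pos',np.round(s['tcp_pos'],4),'grip',np.round(s['gripper_width'],3),'F',np.round(s['wrist_force'],1))
    print('shift cm',sh.round(2),'turn',rv.round(3),'norm',np.linalg.norm(sh).round(1))
E
python3 -c "
from h import *
go([.4155,-.27,.13],rot(123.5)); go([.4155,-.27,.006],rot(123.5)); print(rot(123.5).round(2), rot(63).round(2),rot(63,15).round(2))"
```

```text
t 0.1 pos [ 0.2402 -0.5764  0.2216] grip 0.998 F [ 0.7  0.2 -0.3]
shift cm [ 9.2  21.53 27.96] turn [-1.089e+00  1.000e-03 -1.100e-02] norm 36.5
t 0.1 pos [ 0.2402 -0.5764  0.2216] grip 0.998 F [ 0.7  0.2 -0.3]
shift cm [21.6  21.5  27.97] turn [-1.089e+00  1.000e-03 -1.100e-02] norm 41.4
[[ 0.   -0.55  0.83]
 [ 0.    0.83  0.55]
 [-1.    0.    0.  ]] [[ 0.    0.45  0.89]
 [ 0.    0.89 -0.45]
 [-1.    0.    0.  ]] [[-0.23  0.45  0.86]
 [ 0.12  0.89 -0.44]
 [-0.97  0.   -0.26]]
```

>>> play_rows(plan=[[[2,4.5,5.6,-0.3,0,0],[4,8.8,11.2,-0.6,0,0],[6,13,16.8,-0.9,0,0],[8,17.2,22.4,-1.09,0,0],[9.2,21.5,28,-1.09,0,0]]], hand=1)

```text
time_s: 0.72
tcp_pos: [0.3907, -0.3133, 0.1406]
ee_rot: [[-0.001, -0.552, 0.834], [0.0, 0.834, 0.552], [-1.0, 0.001, -0.0]]
wrist_force: [0.9, -0.5, 0.2]
gripper_width: 1.002
```

>>> play_rows(plan=[[[0,0,0,0,0,0],[0,0,0,0,0,0],[0,0,0,0,0,0]]])

```text
time_s: 1.1
tcp_pos: [0.39, -0.3162, 0.1417]
ee_rot: [[0.0, -0.551, 0.835], [-0.0, 0.835, 0.551], [-1.0, -0.0, 0.0]]
wrist_force: [0.6, 0.4, 0.3]
gripper_width: 0.999
```

```bash
python3 -c "
from h import *
go([.4155,-.27,.13],rot(123.5)); go([.4155,-.27,.006],rot(123.5)); print(r.sense()['joints'])"
```

```text
t 1.1 pos [ 0.39   -0.3162  0.1417] grip 0.999 F [0.6 0.4 0.3]
shift cm [1.17 2.45 4.67] turn [-0.009  0.001  0.002] norm 5.4
t 1.1 pos [ 0.39   -0.3162  0.1417] grip 0.999 F [0.6 0.4 0.3]
shift cm [13.57  2.45  4.67] turn [-0.009  0.001  0.002] norm 14.6
[-2.04669845e+01  1.46525909e+01 -2.32297926e+01  5.02005136e-03
 -5.20945247e+01 -3.61225036e+01]
```

>>> play_rows(plan=[[[1,2.45,4.67,0,0,0],[4,2.45,4.67,0,0,0],[7,2.45,4.67,0,0,0],[7,2.45,4.67,0,0,0],[7,2.45,4.67,0,0,0]]])

```text
time_s: 1.72
tcp_pos: [0.4163, -0.2701, 0.0725]
ee_rot: [[0.002, -0.551, 0.834], [-0.001, 0.834, 0.551], [-1.0, -0.002, 0.001]]
wrist_force: [0.3, -0.4, -0.1]
gripper_width: 0.996
```

```bash
python3 -c "
from h import *
go([.4155,-.27,.006],rot(123.5))
p,d=r.capture('side');cv2.imwrite('pics/s1.png',cv2.resize(p[100:300,250:570],(800,500)))"
```

```text
t 1.73 pos [ 0.4163 -0.2701  0.0725] grip 0.996 F [ 0.3 -0.4 -0.1]
shift cm [ 6.65  0.06 -0.07] turn [-0.005  0.005  0.009] norm 6.6
```

View pics/s1.png

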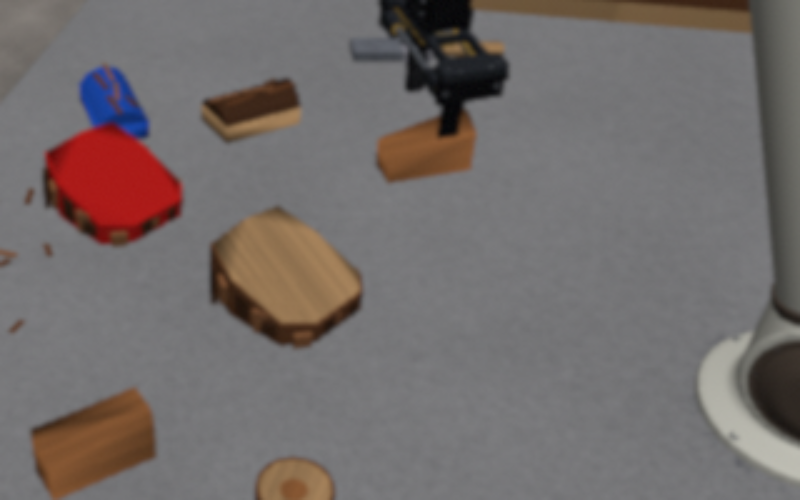

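The gripper sits above the tapered offcut. The near fingertip is at (450,133) in the crop, to the right of the offcut's middle at (427,150), so I'll check that by projection.

```bash
python3 -c "
from h import *
s=r.sense();p=s['tcp_pos'];y=s['ee_rot'][:,1] if hasattr(s['ee_rot'],'shape') else np.array(s['ee_rot'])[:,1]
for q in (p+.05*y,p-.05*y,p+.05*y-[0,0,.068],[.4155,-.27,0.02]+.027*y,[.4155,-.27,.0]): print(((proj('side',q)[0]-[250,100])*2.5).round(0))"
```

```text
[447. 136.]
[413.  88.]
[440. 184.]
[434. 162.]
[424. 163.]
```

Projection agrees with the picture, so the offset was only perspective. I'll descend and grip.

>>> play_rows(plan=[[[2,0.05,-0.07,0,0,0],[4,0.05,-0.07,0,0,0],[5.8,0.05,-0.07,0,0,0],[6.6,0.05,-0.07,0,0,0],[6.6,0.05,-0.07,0,0,0]]])

```text
time_s: 2.4
tcp_pos: [0.4153, -0.2692, 0.0059]
ee_rot: [[0.001, -0.552, 0.834], [-0.0, 0.834, 0.552], [-1.0, -0.001, 0.0]]
wrist_force: [-0.3, -0.3, 0.2]
gripper_width: 1.002
```

>>> play_rows(plan=[[[0,0,0,0,0,0],[0,0,0,0,0,0],[0,0,0,0,0,0],[0,0,0,0,0,0],[0,0,0,0,0,0]]], hand=0)

```text
time_s: 3.02
tcp_pos: [0.4152, -0.269, 0.0057]
ee_rot: [[0.0, -0.552, 0.834], [-0.0, 0.834, 0.552], [-1.0, -0.0, 0.0]]
wrist_force: [0.1, -0.2, 1.3]
gripper_width: 0.623
```

>>> play_rows(plan=[[[0,0,0,0,0,0],[0,0,0,0,0,0]]])

```text
time_s: 3.28
tcp_pos: [0.4152, -0.269, 0.0057]
ee_rot: [[0.0, -0.552, 0.834], [-0.0, 0.834, 0.552], [-1.0, -0.0, 0.0]]
wrist_force: [-0.2, -0.3, 3.1]
gripper_width: 0.619
```

Gripped: the opening is 53.9 mm, which matches the width. Now lift.

>>> play_rows(plan=[[[-2,0,0,0,0,0],[-5,0,0,0,0,0],[-8,0,0,0,0,0],[-11,0,0,0,0,0],[-12,0,0,0,0,0]]])

```text
time_s: 3.9
tcp_pos: [0.4154, -0.269, 0.1266]
ee_rot: [[0.002, -0.552, 0.834], [-0.0, 0.834, 0.552], [-1.0, -0.002, 0.002]]
wrist_force: [0.5, 0.8, -1.8]
gripper_width: 0.618
```

```bash
python3 - <<'E'
from h import *
p,d=r.capture('side');cv2.imwrite('pics/s2.png',cv2.resize(p[50:250,300:620],(800,500)))
W=cloud('top',r.capture('top')[1]); 
# placement: wedge frame at grasp: underside centre 
f=np.array([.504,.007,.045]);a=np.radians(-27);fx=np.array([np.cos(a),np.sin(a),0])
n=-np.sin(np.radians(15))*fx+np.array([0,0,np.cos(np.radians(15))])
R=rot(63,-15); print(R.round(2),n.round(3))
u=f # underside centre target; TCP was .0057 above underside along normal, offset in plane from wedge centre
off=np.array([.4152-.4155,-.269+.270])  # world at grasp
g=rot(123.5).T@np.r_[off,0.0057]; print('tcp in wedge tool axes',g)
T=f+R@g; np.save('T.npy',T); print(T)
go(T+.05*n,R); go(T+0.008*n,R); go(T,R)
E
```

```text
[[ 0.23  0.45  0.86]
 [-0.12  0.89 -0.44]
 [-0.97  0.    0.26]] [-0.231  0.118  0.966]
tcp in wedge tool axes [-0.0057      0.00099947  0.00030177]
[0.50339899 0.00842796 0.05058388]
t 4.0 pos [ 0.415  -0.2688  0.1257] grip 0.616 F [-0.2 -0.2 -2.2]
shift cm [ 2.69 19.37 22.04] turn [ 6.014 -1.352 -0.792] norm 29.5
t 4.0 pos [ 0.415  -0.2688  0.1257] grip 0.616 F [-0.2 -0.2 -2.2]
shift cm [ 6.75 18.42 22.57] turn [ 6.014 -1.352 -0.792] norm 29.9
t 4.0 pos [ 0.415  -0.2688  0.1257] grip 0.616 F [-0.2 -0.2 -2.2]
shift cm [ 7.52 18.24 22.67] turn [ 6.014 -1.352 -0.792] norm 30.1
```

View pics/s2.png

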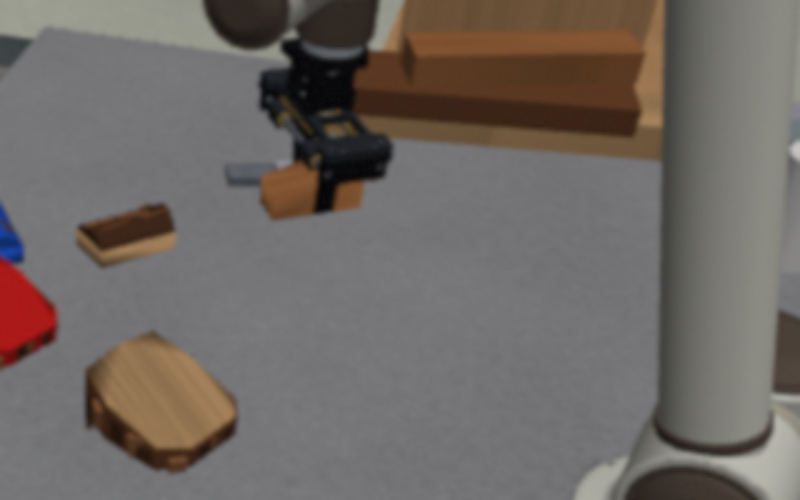

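The wedge is held level in the fingers, with the near finger at (325,195) across its side. I'll carry it over the stump at this height while turning.

>>> play_rows(plan=[[[-0.5,3,3.5,0.9,-0.2,-0.12],[-1,6.5,7.5,1.9,-0.42,-0.25],[-1,10.5,12,2.9,-0.65,-0.38],[-1,14.5,16.5,3.9,-0.88,-0.51],[-1,18,20.5,4.9,-1.1,-0.64]]])

```text
time_s: 4.62
tcp_pos: [0.4738, -0.0549, 0.1337]
ee_rot: [[0.161, 0.111, 0.981], [-0.056, 0.993, -0.103], [-0.985, -0.038, 0.166]]
wrist_force: [-0.2, -0.5, -1.5]
gripper_width: 0.62
```

```bash
python3 -c "
from h import *
T=np.load('T.npy');R=rot(63,-15);n=np.array([-0.231,0.118,0.966])
go(T+.05*n,R)"
```

```text
t 4.62 pos [ 0.4738 -0.0549  0.1337] grip 0.62 F [-0.2 -0.5 -1.5]
shift cm [3.34 7.21 0.48] turn [ 2.06  -0.496 -0.228] norm 8.0
```

>>> play_rows(plan=[[[0,1,0,0.6,-0.15,-0.07],[0,3,0.2,1.3,-0.3,-0.15],[0.3,5.5,0.3,2.06,-0.5,-0.23],[0.8,7.2,0.48,2.06,-0.5,-0.23],[0.8,7.2,0.48,2.06,-0.5,-0.23]]])

```text
time_s: 5.25
tcp_pos: [0.4874, 0.0148, 0.1236]
ee_rot: [[0.23, 0.449, 0.864], [-0.118, 0.894, -0.433], [-0.966, -0.003, 0.258]]
wrist_force: [0.1, -0.1, -1.4]
gripper_width: 0.62
```

>>> play_rows(plan=[[[0,0,0,0,0,0]]])

```text
time_s: 5.38
tcp_pos: [0.4877, 0.0139, 0.1246]
ee_rot: [[0.231, 0.451, 0.862], [-0.118, 0.893, -0.435], [-0.966, -0.001, 0.26]]
wrist_force: [-0.6, 0.5, -1.4]
gripper_width: 0.617
```

```bash
python3 -c "
from h import *
T=np.load('T.npy');R=rot(63,-15);n=np.array([-0.231,0.118,0.966])
go(T+.04*n,R)
go(T+.004*n,R)
p,d=r.capture('side');cv2.imwrite('pics/s3.png',cv2.resize(p[100:300,250:570],(800,500)))"
```

```text
t 5.38 pos [0.4877 0.0139 0.1246] grip 0.617 F [-0.6  0.5 -1.4]
shift cm [ 3.57  0.23 -0.33] turn [0.021 0.004 0.001] norm 3.6
t 5.38 pos [0.4877 0.0139 0.1246] grip 0.617 F [-0.6  0.5 -1.4]
shift cm [ 7.17  0.23 -0.33] turn [0.021 0.004 0.001] norm 7.2
```

View pics/s3.png

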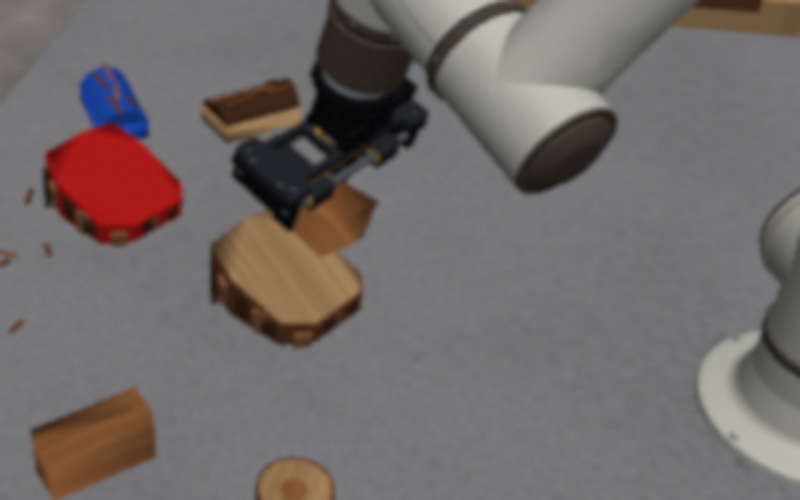

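The wedge hangs over the stump, with its thick end face visible at (340,215) on the robot side, which is the low end. I'll descend along the normal.

>>> play_rows(plan=[[[1.5,0.2,-0.3,0.02,0,0],[3.5,0.2,-0.3,0.02,0,0],[5.3,0.2,-0.3,0.02,0,0],[6.6,0.2,-0.3,0.02,0,0],[7.1,0.2,-0.3,0.02,0,0]]])

```text
time_s: 6.05
tcp_pos: [0.5039, 0.0073, 0.0583]
ee_rot: [[0.227, 0.454, 0.861], [-0.115, 0.891, -0.439], [-0.967, 0.0, 0.255]]
wrist_force: [-0.8, 0.4, -2.2]
gripper_width: 0.617
```

>>> play_rows(plan=[[[0,0,0,0,0,0]]])

```text
time_s: 6.18
tcp_pos: [0.5047, 0.0082, 0.0591]
ee_rot: [[0.229, 0.454, 0.861], [-0.114, 0.891, -0.44], [-0.967, 0.002, 0.256]]
wrist_force: [-0.5, -0.3, -0.9]
gripper_width: 0.619
```

```bash
python3 -c "
from h import *
T=np.load('T.npy');R=rot(63,-15)
go(T,R)"
```

```text
t 6.17 pos [0.5047 0.0082 0.0591] grip 0.619 F [-0.5 -0.3 -0.9]
shift cm [ 0.79 -0.04 -0.34] turn [-0.004 -0.017 -0.011] norm 0.9
```

>>> play_rows(plan=[[[0.3,0,-0.34,0,0,0],[0.5,0,-0.34,0,0,0],[0.6,0,-0.34,0,0,0],[0.7,0,-0.34,0,0,0],[0.7,0,-0.34,0,0,0]]])

```text
time_s: 6.8
tcp_pos: [0.5043, 0.0087, 0.0543]
ee_rot: [[0.224, 0.452, 0.864], [-0.111, 0.892, -0.438], [-0.968, 0.002, 0.25]]
wrist_force: [-0.0, 0.0, -0.6]
gripper_width: 0.617
```

```bash
python3 -c "
from h import *
T=np.load('T.npy');R=rot(63,-15)
go(T,R)"
```

```text
t 6.8 pos [0.5043 0.0087 0.0543] grip 0.617 F [-0.   0.  -0.6]
shift cm [ 0.34 -0.06 -0.16] turn [ 0.011 -0.053 -0.013] norm 0.4
```

>>> play_rows(plan=[[[0.1,0,-0.15,0,-0.05,0],[0.2,0,-0.15,0,-0.05,0],[0.2,0,-0.15,0,-0.05,0]]])

```text
time_s: 7.18
tcp_pos: [0.5047, 0.0083, 0.0553]
ee_rot: [[0.225, 0.451, 0.864], [-0.112, 0.893, -0.437], [-0.968, 0.002, 0.252]]
wrist_force: [0.0, -0.2, -1.9]
gripper_width: 0.616
```

```bash
python3 -c "
from h import *
T=np.load('T.npy');R=rot(63,-15)
go(T,R)
p,d=r.capture('side');cv2.imwrite('pics/s4.png',cv2.resize(p[130:260,300:440],(646,600)))"
```

```text
t 7.17 pos [0.5047 0.0083 0.0553] grip 0.616 F [ 0.  -0.2 -1.9]
shift cm [ 0.42 -0.05 -0.24] turn [ 0.017 -0.042 -0.015] norm 0.5
```

View pics/s4.png

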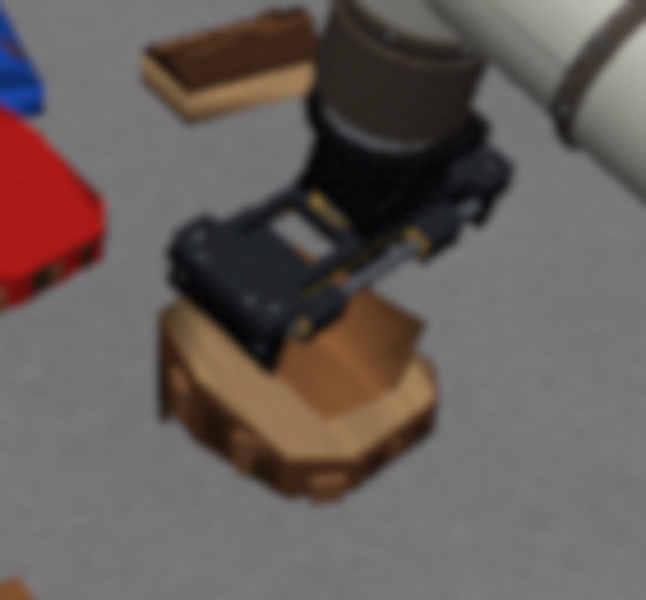

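The arm did not move down and the force stayed at the weight only. I'll check the joints for a range limit.

```bash
python3 -c "
from h import *
s=r.sense();print(np.round(s['joints'],2),np.round(s['joint_velocities'],2),np.round(s['effort'],2),s['wrist_force'],s['moment'])"
```

```text
[  21.54   16.73  -50.83   41.18  -16.49 -177.41] [ 0.04 -0.05  0.01 -0.05 -0.02  0.04] [ 0.000e+00 -2.692e+01  1.113e+01  1.520e+00 -1.000e-02  1.000e-02] [ 0.31613202 -0.72842022 -1.52090461] [ 0.24993396  0.52177578 -0.02324235]
```

J6 is at its −177.46° limit. I'll set the wedge down turned 4° about the face normal to free J6, release it, and regrasp with the tool turned half round (J6 near 0) to finish aligning.

```bash
python3 -c "
from h import *
T=np.load('T.npy');R=rot(63,-15)@Ro.from_rotvec([np.radians(-4),0,0]).as_matrix()
go(T,R)"
```

```text
t 7.22 pos [0.5047 0.0083 0.0553] grip 0.622 F [ 0.3 -0.7 -1.5]
shift cm [ 0.42 -0.05 -0.24] turn [-0.383 -0.042 -0.016] norm 0.5
```

>>> play_rows(plan=[[[0,0,-0.1,-0.2,-0.04,0],[0.1,0,-0.2,-0.38,-0.04,0],[0.2,0,-0.24,-0.38,-0.04,0],[0.2,0,-0.24,-0.38,-0.04,0]]])

```text
time_s: 7.72
tcp_pos: [0.5033, 0.0091, 0.0532]
ee_rot: [[0.231, 0.393, 0.89], [-0.114, 0.919, -0.376], [-0.966, -0.015, 0.257]]
wrist_force: [0.2, -1.4, -1.6]
gripper_width: 0.616
```

```bash
python3 -c "
from h import *
T=np.load('T.npy');R=rot(63,-15)@Ro.from_rotvec([np.radians(-4),0,0]).as_matrix()
go(T,R);print(r.sense()['joints'])"
```

```text
t 7.72 pos [0.5033 0.0091 0.0532] grip 0.616 F [ 0.2 -1.4 -1.6]
shift cm [ 0.26 -0.05 -0.04] turn [-0.005 -0.007 -0.017] norm 0.3
[  20.69452195   16.65690591  -52.26132821   45.69133675  -15.26853402
 -177.40685422]
```

>>> play_rows(plan=[[[0,0,0,-0.4,0,0],[0,0,0,-0.8,0,0],[0.1,0,0,-0.8,0,0],[0.2,0,0,-0.8,0,0],[0.25,0,0,-0.8,0,0]]])

```text
time_s: 8.35
tcp_pos: [0.5038, 0.0087, 0.0507]
ee_rot: [[0.23, 0.265, 0.936], [-0.114, 0.963, -0.245], [-0.966, -0.051, 0.252]]
wrist_force: [-0.9, 0.2, -1.6]
gripper_width: 0.615
```

```bash
python3 -c "
from h import *
T=np.load('T.npy');R=rot(63,-15)@Ro.from_rotvec([np.radians(-12),0,0]).as_matrix()
go(T,R);print(r.sense()['joints'])"
```

```text
t 8.35 pos [0.5038 0.0087 0.0507] grip 0.615 F [-0.9  0.2 -1.6]
shift cm [ 0.01 -0.04 -0.03] turn [-0.005 -0.006 -0.017] norm 0.1
[  20.12297343   16.90617671  -52.69217092   47.53329292  -14.66588252
 -170.76269471]
```

>>> play_rows(plan=[[[0.05,0,0,0,0,0],[0.1,0,0,0,0,0],[0.15,0,0,0,0,0],[0.15,0,0,0,0,0]]])

```text
time_s: 8.85
tcp_pos: [0.5039, 0.0087, 0.0503]
ee_rot: [[0.232, 0.265, 0.936], [-0.115, 0.963, -0.244], [-0.966, -0.051, 0.254]]
wrist_force: [-8.0, 3.1, 9.8]
gripper_width: 0.616
```

Contact. Release, back off along the tool axis and view.

>>> play_rows(plan=[[[0,0,0,0,0,0],[0,0,0,0,0,0],[0,0,0,0,0,0],[0,0,0,0,0,0],[0,0,0,0,0,0]]], hand=1)

```text
time_s: 9.48
tcp_pos: [0.5042, 0.0086, 0.0493]
ee_rot: [[0.231, 0.265, 0.936], [-0.114, 0.963, -0.244], [-0.966, -0.051, 0.252]]
wrist_force: [0.3, 0.3, -1.1]
gripper_width: 0.988
```

>>> play_rows(plan=[[[-1.5,0,0,0,0,0],[-4,0,0,0,0,0],[-7,0,0,0,0,0],[-10,0,0,0,0,0],[-12,0,0,0,0,0]]])

```text
time_s: 10.1
tcp_pos: [0.4766, 0.0229, 0.1667]
ee_rot: [[0.232, 0.264, 0.936], [-0.113, 0.963, -0.244], [-0.966, -0.049, 0.253]]
wrist_force: [0.5, -0.5, -0.6]
gripper_width: 0.998
```

```bash
python3 -c "
from h import *
T=np.load('T.npy');R=rot(63+180,15)
go(T+[0,0,.13],R);print(r.sense()['joints'])
p,d=r.capture('side');cv2.imwrite('pics/s5.png',cv2.resize(p[130:260,300:440],(646,600)))
p,d=r.capture('top');cv2.imwrite('pics/t5.png',cv2.resize(p[180:320,240:390],(640,600)));np.save('t5.npy',d)"
```

```text
t 10.1 pos [0.4766 0.0229 0.1667] grip 0.998 F [ 0.5 -0.5 -0.6]
shift cm [-0.55 -0.75  3.22] turn [-1.6802e+01  3.9000e-02 -1.0000e-03] norm 3.3
[  29.55191957    4.57353768  -40.74042918   20.30342993  -37.85084406
 -149.89821359]
```

View pics/s5.png

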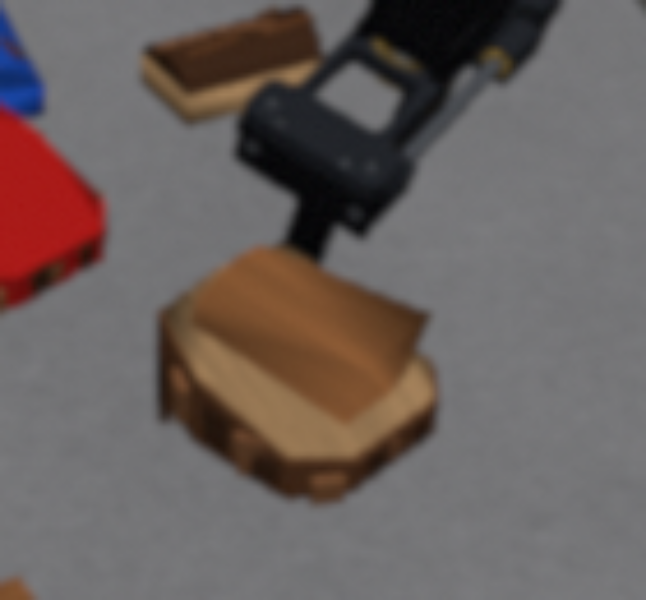

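View pics/t5.png

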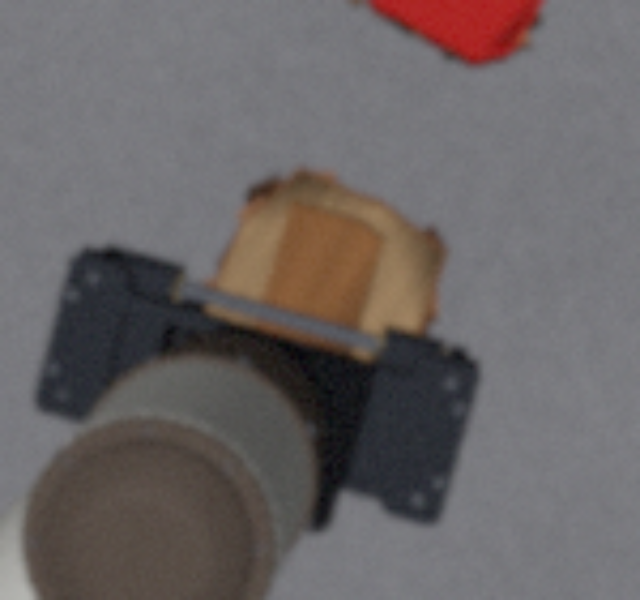

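The wedge rests on the face, centred but about 12° off in yaw, thick end low. I'll turn the tool half round (negative about x) and regrasp.

>>> play_rows(plan=[[[0,0,0,-1,0,0],[0,0,0,-2,0,0],[0,0,0,-3,0,0],[0,0,0,-4,0,0],[0,0,0,-5,0,0]]])

```text
time_s: 10.82
tcp_pos: [0.476, 0.0219, 0.164]
ee_rot: [[0.229, -0.552, 0.802], [-0.115, 0.803, 0.585], [-0.967, -0.226, 0.12]]
wrist_force: [-0.7, 0.7, 0.8]
gripper_width: 1.001
```

>>> play_rows(plan=[[[0,0,0,-1,0,0],[0,0,0,-2,0,0],[0,0,0,-3,0,0],[0,0,0,-4,0,0],[0,0,0,-5,0,0]]])

```text
time_s: 11.45
tcp_pos: [0.476, 0.0219, 0.164]
ee_rot: [[0.229, -0.969, 0.093], [-0.115, 0.068, 0.991], [-0.967, -0.237, -0.096]]
wrist_force: [-0.7, -0.7, 0.8]
gripper_width: 0.999
```

>>> play_rows(plan=[[[0,0,0,-1,0,0],[0,0,0,-2,0,0],[0,0,0,-3,0,0],[0,0,0,-4,0,0],[0,0,0,-5,0,0]]])

```text
time_s: 12.08
tcp_pos: [0.476, 0.0219, 0.1641]
ee_rot: [[0.229, -0.694, -0.683], [-0.115, -0.716, 0.689], [-0.967, -0.079, -0.244]]
wrist_force: [0.0, -0.0, 0.1]
gripper_width: 0.999
```

>>> play_rows(plan=[[[0,0,0,-1,0,0],[0,0,0,-2,0,0],[0,0,0,-3,0,0],[0,0,0,-3,0,0]]])

```text
time_s: 12.58
tcp_pos: [0.476, 0.0219, 0.1643]
ee_rot: [[0.229, -0.267, -0.936], [-0.115, -0.962, 0.246], [-0.967, 0.052, -0.251]]
wrist_force: [-0.3, -1.4, -0.2]
gripper_width: 1.001
```

```bash
python3 -c "
from h import *
R=rot(63,-15)@Ro.from_rotvec([np.radians(-12+180),0,0]).as_matrix()
P=np.array([.5042,.0086,.0507])
go(P-.05*R[:,0],R);go(P,R);print(r.sense()['joints'])"
```

```text
t 12.57 pos [0.476  0.0219 0.1643] grip 1.001 F [-0.3 -1.4 -0.2]
shift cm [ 6.77 -0.06 -0.1 ] turn [-0.013  0.014  0.01 ] norm 6.8
t 12.57 pos [0.476  0.0219 0.1643] grip 1.001 F [-0.3 -1.4 -0.2]
shift cm [11.77 -0.05 -0.12] turn [-0.013  0.014  0.01 ] norm 11.8
[ 29.46624039   4.79073499 -40.91802661  20.38961859 -37.68228364
  29.92227027]
```

>>> play_rows(plan=[[[3,0,-0.1,0,0,0],[6.5,0,-0.1,0,0,0],[9,0,-0.1,0,0,0],[11,0,-0.1,0,0,0],[11.6,0,-0.1,0,0,0]]])

```text
time_s: 13.2
tcp_pos: [0.5029, 0.0081, 0.0512]
ee_rot: [[0.226, -0.268, -0.936], [-0.116, -0.962, 0.247], [-0.967, 0.052, -0.249]]
wrist_force: [-0.8, -0.9, -0.1]
gripper_width: 1.0
```

>>> play_rows(plan=[[[0,0,0,0,0,0],[0,0,0,0,0,0]]])

```text
time_s: 13.45
tcp_pos: [0.5044, 0.0089, 0.0536]
ee_rot: [[0.231, -0.266, -0.936], [-0.114, -0.963, 0.246], [-0.966, 0.05, -0.253]]
wrist_force: [1.0, 0.0, 0.3]
gripper_width: 1.007
```

>>> play_rows(plan=[[[0,0,0,0,0,0],[0,0,0,0,0,0],[0,0,0,0,0,0],[0,0,0,0,0,0],[0,0,0,0,0,0]]], hand=0)

```text
time_s: 14.08
tcp_pos: [0.5042, 0.0089, 0.0536]
ee_rot: [[0.231, -0.265, -0.936], [-0.114, -0.963, 0.244], [-0.966, 0.051, -0.253]]
wrist_force: [-1.0, 0.1, 2.0]
gripper_width: 0.618
```

>>> play_rows(plan=[[[-0.1,0,0,0,0,0],[-0.5,0,0,0,0,0],[-1,0,0,0,0,0],[-1,0,0,0,0,0]]])

```text
time_s: 14.58
tcp_pos: [0.502, 0.0103, 0.0632]
ee_rot: [[0.231, -0.265, -0.936], [-0.114, -0.963, 0.244], [-0.966, 0.05, -0.253]]
wrist_force: [0.5, 0.2, -1.1]
gripper_width: 0.617
```

```bash
python3 -c "
from h import *
R=rot(63,-15)@Ro.from_rotvec([np.radians(180),0,0]).as_matrix()
P=np.array([.5042,.0086,.0507])
go(P-.01*R[:,0],R);print(r.sense()['joints'])"
```

```text
t 14.57 pos [0.502  0.0103 0.0632] grip 0.617 F [ 0.5  0.2 -1.1]
shift cm [0.28 0.03 0.07] turn [1.198 0.005 0.019] norm 0.3
[ 22.45360783  15.67639145 -50.61195451  39.7250852  -17.63384675
  15.15384637]
```

>>> play_rows(plan=[[[0,0,0,0.4,0,0],[0,0,0,0.8,0,0],[0,0,0,1.2,0,0],[0,0,0,1.2,0,0]]])

```text
time_s: 15.08
tcp_pos: [0.5016, 0.0098, 0.0628]
ee_rot: [[0.23, -0.453, -0.861], [-0.115, -0.891, 0.438], [-0.966, -0.002, -0.257]]
wrist_force: [0.1, 0.2, -1.5]
gripper_width: 0.621
```

```bash
python3 -c "
from h import *
R=rot(63,-15)@Ro.from_rotvec([np.radians(180),0,0]).as_matrix()
T=np.load('T.npy')
go(T-.004*R[:,0],R);print(r.sense()['joints'])"
```

```text
t 15.07 pos [0.5016 0.0098 0.0628] grip 0.621 F [ 0.1  0.2 -1.5]
shift cm [0.84 0.04 0.1 ] turn [0.003 0.011 0.012] norm 0.8
[ 22.41383571  15.70939501 -50.6525459   39.75833905 -17.63245963
   3.19387147]
```

>>> play_rows(plan=[[[0.3,0,0.1,0,0,0],[0.6,0,0.1,0,0,0],[0.8,0,0.1,0,0,0],[0.9,0,0.1,0,0,0],[0.9,0,0.1,0,0,0]]])

```text
time_s: 15.7
tcp_pos: [0.5031, 0.0093, 0.0541]
ee_rot: [[0.23, -0.454, -0.861], [-0.114, -0.891, 0.439], [-0.966, -0.003, -0.257]]
wrist_force: [0.1, 0.5, -1.0]
gripper_width: 0.614
```

>>> play_rows(plan=[[[0.05,0.05,0,0,0,0],[0.1,0.05,0,0,0,0],[0.15,0.05,0,0,0,0],[0.15,0.05,0,0,0,0]]])

```text
time_s: 16.2
tcp_pos: [0.5031, 0.0088, 0.0533]
ee_rot: [[0.232, -0.453, -0.861], [-0.114, -0.891, 0.439], [-0.966, -0.003, -0.258]]
wrist_force: [-3.3, 0.9, 5.0]
gripper_width: 0.612
```

Contact (5 N). Release, retreat and inspect.

>>> play_rows(plan=[[[0,0,0,0,0,0],[0,0,0,0,0,0],[0,0,0,0,0,0],[0,0,0,0,0,0]]], hand=1)

```text
time_s: 16.7
tcp_pos: [0.5033, 0.0088, 0.0527]
ee_rot: [[0.231, -0.454, -0.861], [-0.114, -0.891, 0.439], [-0.966, -0.003, -0.257]]
wrist_force: [-0.3, -0.1, -0.3]
gripper_width: 0.961
```

>>> play_rows(plan=[[[-1.5,0,0,0,0,0],[-4,0,0,0,0,0],[-7,0,0,0,0,0],[-10,0,0,0,0,0],[-13,0,0,0,0,0]]])

```text
time_s: 17.32
tcp_pos: [0.4728, 0.0239, 0.1792]
ee_rot: [[0.23, -0.454, -0.861], [-0.114, -0.891, 0.439], [-0.966, -0.003, -0.257]]
wrist_force: [0.8, 0.7, 0.1]
gripper_width: 0.998
```

```bash
python3 -c "
from h import *
go([.632,-.2895,.13],rot(134.5));go([.632,-.2895,.13],rot(134.5-180));print(r.sense()['joints'])"
```

```text
t 17.32 pos [0.4728 0.0239 0.1792] grip 0.998 F [0.8 0.7 0.1]
shift cm [ 12.    20.72 -26.19] turn [10.781 -0.998  1.421] norm 35.5
t 17.32 pos [0.4728 0.0239 0.1792] grip 0.998 F [0.8 0.7 0.1]
shift cm [ 12.    20.72 -26.19] turn [-7.107 -1.302 -0.914] norm 35.5
[ 30.08920057   3.35146422 -39.68624055  19.37094724 -40.22823305
  18.80068625]
```

>>> play_rows(plan=[[[1,3,-4,-0.9,-0.16,-0.11],[2.4,6,-8,-1.9,-0.34,-0.24],[4,9.5,-12,-2.9,-0.53,-0.37],[5.5,12.5,-16,-3.9,-0.71,-0.5],[7,15.5,-20,-4.9,-0.9,-0.63]]])

```text
time_s: 17.95
tcp_pos: [0.5692, -0.1643, 0.1665]
ee_rot: [[0.13, 0.161, -0.978], [-0.024, -0.986, -0.165], [-0.991, 0.045, -0.124]]
wrist_force: [0.8, 0.9, 0.8]
gripper_width: 0.998
```

```bash
python3 -c "
from h import *
go([.632,-.2895,.13],rot(134.5-180));print(r.sense()['joints'])"
```

```text
t 17.95 pos [ 0.5692 -0.1643  0.1665] grip 0.998 F [0.8 0.9 0.8]
shift cm [ 4.73 13.19 -3.63] turn [-3.503 -0.614 -0.468] norm 14.5
[  0.28908675  17.89450266 -15.50839403   1.84849741 -49.14632045
  98.01091235]
```

>>> play_rows(plan=[[[1,3,-1,-0.9,-0.16,-0.12],[2,6,-2,-1.9,-0.33,-0.25],[3.3,10,-3,-2.9,-0.5,-0.39],[4.7,13.2,-3.6,-3.5,-0.61,-0.47],[4.7,13.2,-3.6,-3.5,-0.61,-0.47]]])

```text
time_s: 18.58
tcp_pos: [0.6301, -0.2905, 0.1273]
ee_rot: [[-0.003, 0.695, -0.719], [0.002, -0.719, -0.695], [-1.0, -0.003, 0.001]]
wrist_force: [0.1, 1.1, 0.2]
gripper_width: 0.995
```

```bash
python3 - <<'E'
from h import *
go([.632,-.2895,.05],rot(134.5-180));print(r.sense()['joints'])
p,d=r.capture('side');cv2.imwrite('pics/s6.png',cv2.resize(p[130:260,300:440],(646,600)))
W=cloud('side',d).reshape(-1,3)
p,d=r.capture('top');cv2.imwrite('pics/t6.png',cv2.resize(p[180:320,240:390],(640,600)));np.save('t6.npy',d)
V=cloud('top',d).reshape(-1,3)
f=np.array([.504,.007]);a=np.radians(-27);X=np.array([np.cos(a),np.sin(a)]);Y=np.array([-X[1],X[0]])
for n,P in(('top',V),('side',W)):
    q=P[:,:2]-f; h=P[:,2]
    m=(np.hypot(*q.T)<.08)&(h>.072)&(h<.1); Q=P[m]
    A=np.c_[Q[:,:2]-f,np.ones(len(Q))];w=np.ones(len(Q),bool)
    for k in range(10):
        s=np.linalg.lstsq(A[w],Q[w,2],rcond=None)[0];w=abs(Q[:,2]-A@s)<.004
    print(n,m.sum(),'tilt deg',np.degrees(s[:2]).round(2),'z',s[2].round(4))
    rc=cv2.minAreaRect((Q[w][:,:2]*1000).astype(np.float32));print(rc)
    c=(np.array(rc[0])/1000-f);print('  center along x,y mm',(c@X*1000).round(1),(c@Y*1000).round(1))
    m2=(np.hypot(*q.T)<.09)&(abs(h-.045-np.tan(np.radians(15))*(q@X))<.004)
    e=q[m2]; print('  stump ext x',np.percentile(e@X*1000,[1,99]).round(1),'y',np.percentile(e@Y*1000,[1,99]).round(1))
E
```

```text
t 18.57 pos [ 0.6301 -0.2905  0.1273] grip 0.995 F [0.1 1.1 0.2]
shift cm [ 7.73  0.08 -0.22] turn [-0.05   0.006  0.018] norm 7.7
[-1.14627990e+01  3.27820615e+01  4.22727903e+00 -5.82885916e-02
 -6.16275953e+01  1.45486281e+02]
top 1122 tilt deg [-0.13  0.18] z 0.0824
((495.1451721191406, 11.18453598022461), (53.959716796875, 114.72337341308594), 62.74842834472656)
  center along x,y mm -9.8 -0.3
  stump ext x [-63.4  65.8] y [-57.4  56.3]
side 769 tilt deg [-0.07 -0.29] z 0.083
((497.375244140625, 12.410579681396484), (59.468082427978516, 116.73665618896484), 63.00632095336914)
  center along x,y mm -8.4 1.8
  stump ext x [-66.8  63.9] y [-51.1  61.6]
```

View pics/s6.png

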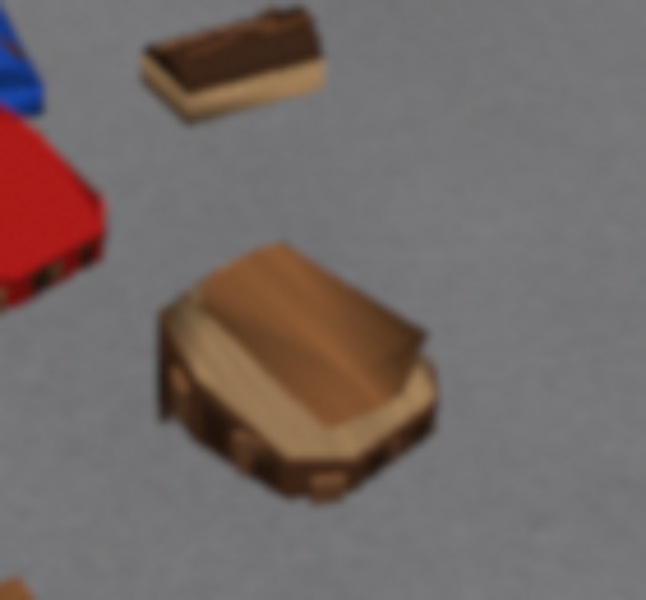

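View pics/t6.png

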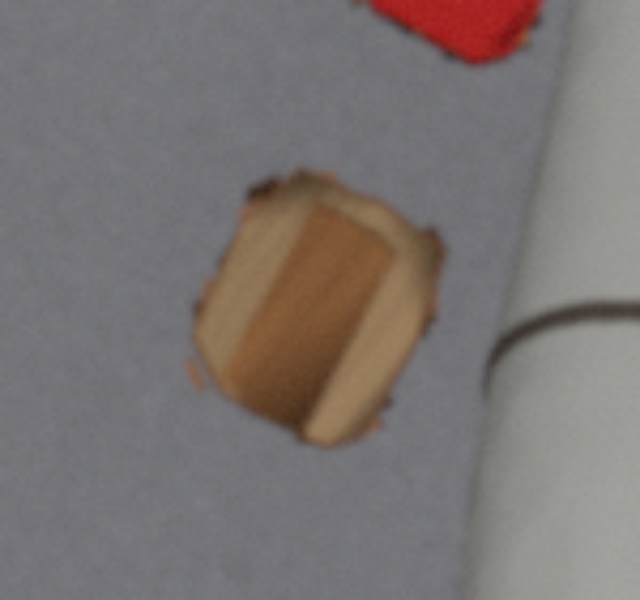

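The wedge is seated: the top is level within 0.3°, its height is 82.4 mm, its centre is (0.495, 0.011) and its axis is −27°. Now the slab.

>>> play_rows(plan=[[[2,0.1,-0.2,0,0,0],[4,0.1,-0.2,0,0,0],[6,0.1,-0.2,0,0,0],[7.7,0.1,-0.2,0,0,0],[7.7,0.1,-0.2,0,0,0]]])

```text
time_s: 19.3
tcp_pos: [0.6318, -0.2872, 0.0524]
ee_rot: [[-0.002, 0.697, -0.717], [0.001, -0.717, -0.697], [-1.0, -0.002, 0.0]]
wrist_force: [1.0, 0.3, 0.2]
gripper_width: 0.996
```

>>> play_rows(plan=[[[0,0,0,0,0,0],[0,0,0,0,0,0]]])

```text
time_s: 19.55
tcp_pos: [0.6334, -0.2883, 0.0546]
ee_rot: [[0.003, 0.697, -0.717], [-0.0, -0.717, -0.697], [-1.0, 0.002, -0.002]]
wrist_force: [0.7, -0.1, -0.4]
gripper_width: 0.998
```

```bash
python3 - <<'E'
from h import *
go([.632,-.2895,.0035],rot(134.5-180))
p,d=r.capture('side');cv2.imwrite('pics/s7.png',cv2.resize(p[80:180,310:430],(720,600)))
E
```

```text
t 19.55 pos [ 0.6334 -0.2883  0.0546] grip 0.998 F [ 0.7 -0.1 -0.4]
shift cm [ 5.11 -0.02  0.2 ] turn [-0.032 -0.011 -0.013] norm 5.1
```

View pics/s7.png

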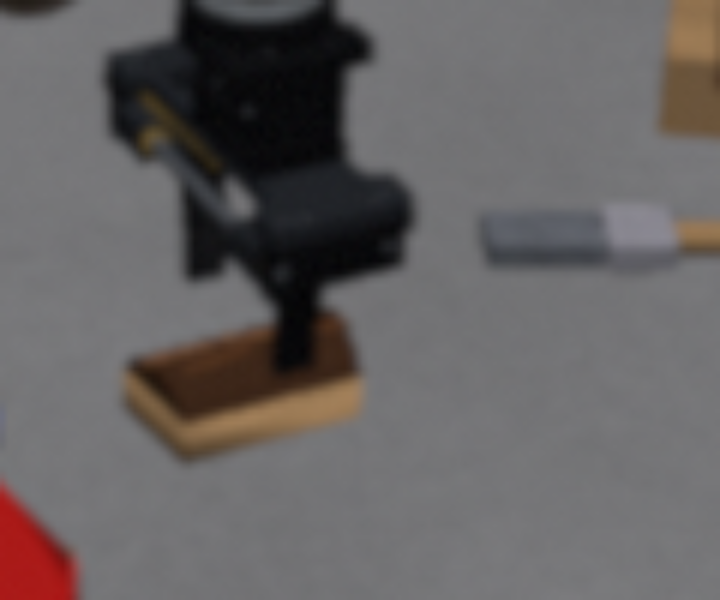

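The fingers straddle the slab, with the near tip at (292,368) above its near side. Lower and grip.

>>> play_rows(plan=[[[1.5,0,0.15,-0.03,0,0],[3,0,0.2,-0.03,0,0],[4.3,0,0.2,-0.03,0,0],[5,0,0.2,-0.03,0,0],[5,0,0.2,-0.03,0,0]]])

```text
time_s: 20.23
tcp_pos: [0.631, -0.2894, 0.0023]
ee_rot: [[-0.001, 0.701, -0.714], [0.001, -0.714, -0.701], [-1.0, -0.001, 0.0]]
wrist_force: [-0.0, 0.4, 0.3]
gripper_width: 1.0
```

>>> play_rows(plan=[[[0,0,0,0,0,0],[0,0,0,0,0,0]]])

```text
time_s: 20.48
tcp_pos: [0.6319, -0.2896, 0.0042]
ee_rot: [[0.002, 0.701, -0.713], [0.0, -0.713, -0.701], [-1.0, 0.002, -0.002]]
wrist_force: [-0.4, -0.1, 0.3]
gripper_width: 1.001
```

```bash
python3 - <<'E'
from h import *
go([.632,-.2895,.0035],rot(134.5-180))
E
```

```text
t 20.48 pos [ 0.6319 -0.2896  0.0042] grip 1.001 F [-0.4 -0.1  0.3]
shift cm [ 0.07 -0.   -0.01] turn [-0.002 -0.009 -0.009] norm 0.1
```

>>> play_rows(plan=[[[0.1,0,0,0,0,0],[0.1,0,0,0,0,0],[0.1,0,0,0,0,0],[0.1,0,0,0,0,0],[0.1,0,0,0,0,0]]], hand=0)

```text
time_s: 21.1
tcp_pos: [0.6315, -0.2895, 0.0025]
ee_rot: [[0.001, 0.701, -0.713], [0.0, -0.713, -0.701], [-1.0, 0.001, -0.001]]
wrist_force: [0.4, -0.2, 0.4]
gripper_width: 0.687
```

>>> play_rows(plan=[[[0,0,0,0,0,0],[0,0,0,0,0,0]]])

```text
time_s: 21.35
tcp_pos: [0.6315, -0.2896, 0.0025]
ee_rot: [[0.001, 0.701, -0.714], [0.0, -0.714, -0.701], [-1.0, 0.001, -0.001]]
wrist_force: [-0.1, -0.4, 0.8]
gripper_width: 0.688
```

>>> play_rows(plan=[[[-2,0,0,0,0,0],[-5,0,0,0,0,0],[-9,0,0,0,0,0],[-13,0,0,0,0,0],[-16,0,0,0,0,0]]])

```text
time_s: 21.98
tcp_pos: [0.6315, -0.2897, 0.166]
ee_rot: [[0.004, 0.701, -0.714], [-0.0, -0.714, -0.701], [-1.0, 0.003, -0.002]]
wrist_force: [0.7, -0.1, -1.6]
gripper_width: 0.688
```

```bash
python3 - <<'E'
from h import *
go([.4955,.0113,.15],rot(-117))
p,d=r.capture('side');cv2.imwrite('pics/s8.png',cv2.resize(p[50:180,310:450],(646,600)))
E
```

```text
t 21.98 pos [ 0.6315 -0.2897  0.166 ] grip 0.688 F [ 0.7 -0.1 -1.6]
shift cm [  1.53 -31.01 -11.38] turn [ 7.148e+00 -2.300e-02 -6.000e-03] norm 33.1
```

View pics/s8.png

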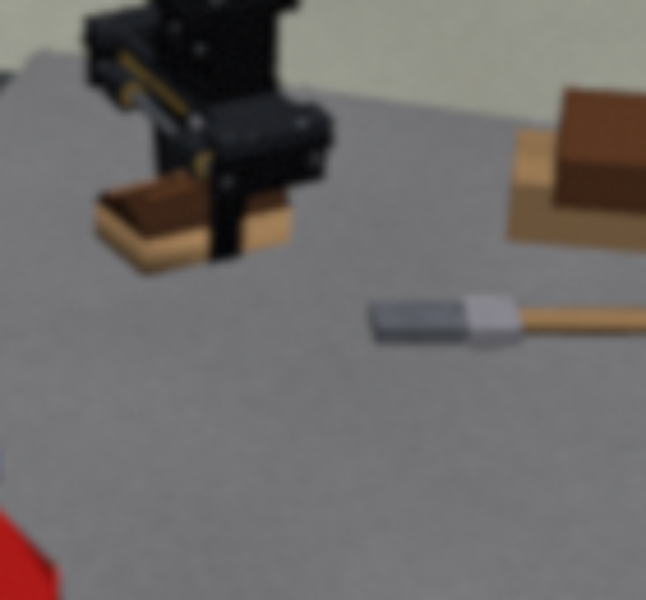

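The slab is held level with a 59.9 mm opening and the near finger at (226,225). I'll carry it over at this height.

>>> play_rows(plan=[[[0,-4,-1.5,0.9,0,0],[0,-9,-3.5,1.9,0,0],[0,-14,-5.5,2.9,0,0],[0,-19,-7.5,3.9,0,0],[0,-23.5,-9,4.9,0,0]]])

```text
time_s: 22.65
tcp_pos: [0.5298, -0.0572, 0.163]
ee_rot: [[0.002, -0.084, -0.996], [0.001, -0.996, 0.084], [-1.0, -0.001, -0.002]]
wrist_force: [1.3, 0.8, -1.1]
gripper_width: 0.69
```

```bash
python3 - <<'E'
from h import *
go([.4955,.0113,.15],rot(-117))
E
```

```text
t 22.65 pos [ 0.5298 -0.0572  0.163 ] grip 0.69 F [ 1.3  0.8 -1.1]
shift cm [ 1.3  -6.54  4.  ] turn [ 2.216 -0.009  0.007] norm 7.8
```

>>> play_rows(plan=[[[0,-2,1.2,0.75,0,0],[0,-4.5,2.8,1.5,0,0],[0.5,-6.5,4,2.22,0,0],[1.3,-6.5,4,2.22,0,0],[1.3,-6.5,4,2.22,0,0]]])

```text
time_s: 23.28
tcp_pos: [0.4957, 0.0088, 0.1491]
ee_rot: [[-0.0, -0.449, -0.894], [0.0, -0.894, 0.449], [-1.0, 0.0, 0.0]]
wrist_force: [-0.5, 0.5, -1.2]
gripper_width: 0.691
```

>>> play_rows(plan=[[[0,0,0,0,0,0],[0,0,0,0,0,0]]])

```text
time_s: 23.52
tcp_pos: [0.4965, 0.0087, 0.1496]
ee_rot: [[0.001, -0.45, -0.893], [0.0, -0.893, 0.45], [-1.0, -0.001, -0.001]]
wrist_force: [0.6, -0.1, -1.5]
gripper_width: 0.684
```

```bash
python3 - <<'E'
from h import *
go([.4955,.0113,.09],rot(-117));print(r.sense()['joints'])
E
```

```text
t 23.52 pos [0.4965 0.0087 0.1496] grip 0.684 F [ 0.6 -0.1 -1.5]
shift cm [ 5.96 -0.19  0.21] turn [ 0.024 -0.006  0.006] norm 6.0
[ 1.97733143e+01  1.35866476e+01 -2.33842980e+01  2.48827504e-03
 -5.29473259e+01  4.34633431e+01]
```

Contact is expected at TCP z ≈ 0.0850 (82.5 + 2.5 mm). Lower to 0.090 first.

>>> play_rows(plan=[[[1.5,-0.2,0.2,0,0,0],[3,-0.2,0.2,0,0,0],[4.5,-0.2,0.2,0,0,0],[5.5,-0.2,0.2,0,0,0],[5.9,-0.2,0.2,0,0,0]]])

```text
time_s: 24.15
tcp_pos: [0.4952, 0.0116, 0.09]
ee_rot: [[0.0, -0.45, -0.893], [0.0, -0.893, 0.45], [-1.0, -0.0, -0.0]]
wrist_force: [-0.1, -0.6, -2.1]
gripper_width: 0.689
```

>>> play_rows(plan=[[[0,0,0,0,0,0],[0,0,0,0,0,0]]])

```text
time_s: 24.4
tcp_pos: [0.4957, 0.0119, 0.0909]
ee_rot: [[0.002, -0.45, -0.893], [0.001, -0.893, 0.45], [-1.0, -0.002, -0.002]]
wrist_force: [-0.2, 0.4, -1.6]
gripper_width: 0.688
```

```bash
python3 - <<'E'
from h import *
go([.4955,.0113,.085],rot(-117))
E
```

```text
t 24.4 pos [0.4957 0.0119 0.0909] grip 0.688 F [-0.2  0.4 -1.6]
shift cm [ 0.59  0.07 -0.01] turn [ 0.028 -0.009  0.009] norm 0.6
```

>>> play_rows(plan=[[[0.15,0.05,0,0,0,0],[0.3,0.05,0,0,0,0],[0.45,0.05,0,0,0,0],[0.5,0.05,0,0,0,0],[0.5,0.05,0,0,0,0]]])

```text
time_s: 25.02
tcp_pos: [0.495, 0.0114, 0.0853]
ee_rot: [[0.001, -0.45, -0.893], [0.0, -0.893, 0.45], [-1.0, -0.001, -0.001]]
wrist_force: [-0.7, -0.4, -1.7]
gripper_width: 0.685
```

>>> play_rows(plan=[[[0.05,0,0,0,0,0],[0.1,0,0,0,0,0],[0.1,0,0,0,0,0]]])

```text
time_s: 25.4
tcp_pos: [0.4951, 0.0114, 0.0848]
ee_rot: [[0.001, -0.45, -0.893], [0.0, -0.893, 0.45], [-1.0, -0.001, -0.001]]
wrist_force: [-0.8, 0.4, 2.1]
gripper_width: 0.688
```

Contact (+2 N, up from −1.7 N). Release and retreat.

>>> play_rows(plan=[[[0,0,0,0,0,0],[0,0,0,0,0,0],[0,0,0,0,0,0],[0,0,0,0,0,0],[0,0,0,0,0,0]]], hand=1)

```text
time_s: 26.02
tcp_pos: [0.4951, 0.0114, 0.0844]
ee_rot: [[0.001, -0.45, -0.893], [0.0, -0.893, 0.45], [-1.0, -0.001, -0.001]]
wrist_force: [-0.7, -0.6, -0.6]
gripper_width: 0.995
```

>>> play_rows(plan=[[[-1,0,0,0,0,0],[-3,0,0,0,0,0],[-6,0,0,0,0,0],[-9,0,0,0,0,0],[-12,0,0,0,0,0]]])

```text
time_s: 26.65
tcp_pos: [0.4949, 0.0113, 0.2062]
ee_rot: [[0.002, -0.45, -0.893], [0.001, -0.893, 0.45], [-1.0, -0.001, -0.001]]
wrist_force: [0.5, -0.2, -0.4]
gripper_width: 0.999
```

>>> play_rows(plan=[[[0,4,-1,0,0,0],[0,9,-2,0,0,0],[0,14,-3,0,0,0],[0,19,-4,0,0,0],[0,24,-4,0,0,0]]])

```text
time_s: 27.28
tcp_pos: [0.4225, -0.2227, 0.2051]
ee_rot: [[0.002, -0.45, -0.893], [-0.0, -0.893, 0.45], [-1.0, -0.001, -0.002]]
wrist_force: [1.0, -0.2, 0.7]
gripper_width: 1.0
```

```bash
python3 - <<'E'
from h import *
print(r.sense()['time_s'],r.sense()['tcp_pos'])
p,d=r.capture('side');a=cv2.resize(p[130:260,300:440],(400,371))
W=cloud('side',d).reshape(-1,3)
p,d=r.capture('top');b=cv2.resize(p[180:320,240:390],(398,371));cv2.imwrite('pics/f9.png',np.hstack([a,b]))
V=cloud('top',d).reshape(-1,3);f=np.array([.504,.007])
for n,P in(('top',V),('side',W)):
    m=(np.hypot(*(P[:,:2]-f).T)<.09)&(P[:,2]>.09)&(P[:,2]<.14);Q=P[m]
    print(n,m.sum(),'z',np.percentile(Q[:,2],[50,98]).round(4),cv2.minAreaRect((Q[:,:2]*1000).astype(np.float32)))
    m=(np.hypot(*(P[:,:2]-[.606,.2696]).T)<.08)&(P[:,2]>.018)&(P[:,2]<.06);print('  straight',cv2.minAreaRect((P[m][:,:2]*1000).astype(np.float32)))
E
```

```text
27.275 [ 0.42245878 -0.22265618  0.20511324]
top 1174 z [0.121  0.1271] ((495.8827819824219, 10.198780059814453), (58.87586212158203, 114.29225158691406), 64.11711883544922)
  straight ((605.864990234375, 269.57342529296875), (111.18730926513672, 53.9993896484375), 48.66172409057617)
side 1022 z [0.1169 0.127 ] ((496.4310302734375, 15.51999282836914), (64.5241470336914, 117.81280517578125), 69.01722717285156)
  straight ((606.2694702148438, 272.07720947265625), (111.27281188964844, 59.248008728027344), 48.79145050048828)
```

View pics/f9.png

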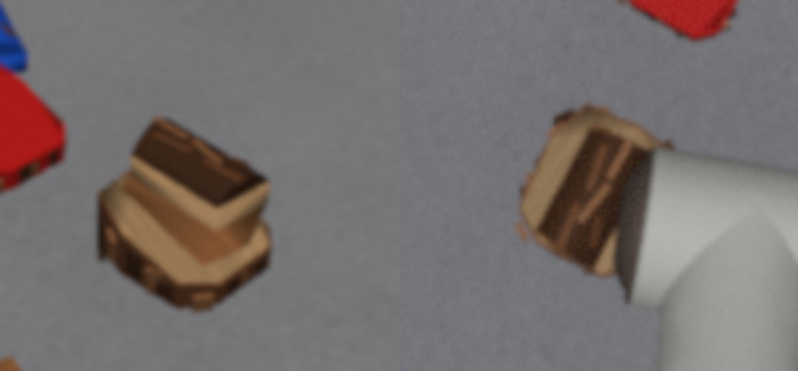

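The slab sits bark up and square on the wedge (side crop (200,175)). In the top crop the arm hides part of it. I'll let the arm rest, then hand in.

>>> play_rows(plan=[[[0,2,0,0,0,0],[0,4,0,0,0,0],[0,4,0,0,0,0],[0,4,0,0,0,0],[0,4,0,0,0,0]]])

```text
time_s: 28.0
tcp_pos: [0.4052, -0.2562, 0.2044]
ee_rot: [[0.001, -0.449, -0.894], [0.0, -0.894, 0.449], [-1.0, -0.001, -0.001]]
wrist_force: [-0.3, 1.2, -0.9]
gripper_width: 1.005
```

```bash
python3 - <<'E'
from h import *
p,d=r.capture('top');V=cloud('top',d).reshape(-1,3)
m=(np.hypot(*(V[:,:2]-[.504,.007]).T)<.09)&(V[:,2]>.09)&(V[:,2]<.14);print(m.sum(),cv2.minAreaRect((V[m][:,:2]*1000).astype(np.float32)))
print(r.finish_job(), r.sense()['time_s'])
E
```

```text
1261 ((495.8726501464844, 9.380794525146484), (59.842750549316406, 113.93040466308594), 63.1171989440918)
the job is handed in; nothing more can be done
the job is handed in; nothing more can be done
```

The pedestal is built and handed in at about 28 s: the tapered offcut sits on the slanted stump with its thick end over the low end, and the slab sits centred on it, bark up.

- **Regrasp:** On the first try the last joint hit its range limit. I set the wedge down on the block about 12° off, turned the tool half round, regrasped it and squared it up before fetching the slab.
- **Wedge:** Its top came out level within 0.3° at 82–83 mm. The centre was within about 2 mm of where it should be, and its axis lined up with the block.
- **Slab:** In the last top view it measured about 2 mm from the wedge-top centre and aligned to about 1°. That view was partly hidden by the arm. The side camera's outline read about 4 mm and 6° off; it looks at an angle, and its earlier outlines were also a few mm out, so I trusted the top view.
- **Straight offcut:** It had not moved when I re-measured it.

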